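Hold the parts case lid half open

ROBOT

A 6-joint arm with a two-finger parallel gripper is mounted at the origin on a cart in front of the work surface, level with it; the furniture and walls round the work are solid. World frame = base frame: x ahead of the robot, y to its left, z up, the work surface at z = 0. Lengths are in m, angles in degrees, forces in N, time in s.
With the tool pointing down it reaches from about 0.4 to 0.825 m from the base axis. Payload 7 kg.
Tool frame: the origin (TCP) lies midway between the tips of the shut fingers; the grasp point (between the pads) lies 19 mm behind it (r.hold_point_z is the distance from the TCP to the grasp point, in m); y points along the fingers, z is the direction in which the jaws open and shut, and the axes are right-handed (so a half turn about y gives the same grasp; the last joint's range is limited). The gripper opens to 88 mm and grips with 3 to 60 N. Pads are 19 mm wide; open, the fingers measure 130 mm over their backs; the gripper's body (78 mm by 193 mm) begins 47 mm behind the grasp point.
Start: joints at [-54.253, 20.546, 0.682, 0, -70.136, -16.507], TCP at [0.222, -0.637, 0.227] pointing down, gripper open.
Joint ranges: [-176.03, 176.03], [-82.01, 121.73], [-58.28, 71.71], [-173.87, 95.51], [-174.79, -0.11], [-173.66, 173.66]. Speed limits (degrees/s): [136.94, 136.94, 172.46, 180, 180, 180].

INTERFACE

Orientations are given as [roll, pitch, yaw] about the fixed x, y, z axes, in that order (R = Rz(yaw) Ry(pitch) Rx(roll)).
In Python, from plant import r, imaging gives the robot as it stands.
- The arm moves only by the tool drive_tool, never from a script. Its argument "deltas" is a list of rows, each a list of 6 numbers: the shift along the world's x, y, z in cm, then the turn, a rotation vector about the world's x, y, z in rad. In form: [[tx, ty, tz, rx, ry, rz], ...]. A call has exactly 8 rows; each row is the pose to reach, as a shift and turn from the pose commanded when the call began; what a row does not reach only later rows make up. A row lasts 1/12 s, in which the tool goes at most 41.7 mm and 7.16 degrees, less where a joint would pass 70% of its speed; a pose out of reach is approached as far as the arm can. A call with a gripper value outside its range is refused whole. "claw" is the opening, from 0 (shut) to 1 (fully open), set as the call begins (left out, the last holds). The fingers move at their own pace and stop on an object; "squeeze" is the grip in N (left out, the last holds). Time passes only in rows, so rows that repeat a pose let the fingers close, or fill a call up. It gives the time, the measured TCP pose, the force and the opening at its end, in the units of the state.
- r.get_state(): the state, without advancing time (a new reading comes with each control period).
- imaging.capture(name): name is "scene" or "side" or "wrist"; returns the picture (480x640x3 uint8, red, green, blue); there is no depth.
- imaging.get_calibration(name): a dict with "mtx" (3x3 intrinsics, pixels), "R" (3x3) and "t" (3): a world point X has camera coordinates R X + t; the wrist camera has in their place "T_tool_cam" (4x4, takes a point from camera to tool coordinates, whose origin is the TCP and whose axes are the tool frame's). Camera axes: x right, y down, z forward; pixel columns grow to the right and rows downward; lengths in m; the calibration is good to about 2 mm. A picture is of the moment at which its call begins: read the wrist's pose just before it. get_calibration takes no time and is no camera call.
- r.close_job(): hands the job in, once; it reports no verdict.
Trained networks look in the newest picture that a camera, given by its name, has taken for a name from the list of things; names that differ only in an ending like _2 or _b are one class to them, and where a whole thing is asked for, a point or a joint stands for the part that bears it (a point fixed in the world has none). Each returns a list of dicts, best first, with "score" (0 to 1); they miss things now and then, are a little off and sometimes report something else, mostly with a low value. They report only what shows in the picture. A call takes as long as a camera call. They do not tell look-alikes from the thing itself.
- imaging.search_frame(camera, label): "bbox" ([left, top, right, bottom] in pixels, round what is visible of it).
- imaging.outline_of(camera, label): "region" (480x640 bool, what is visible of it) and "bbox" ([left, top, right, bottom] in pixels, round what is visible of it).
- imaging.landmark_of(camera, label): "position" ([column, row] in pixels: a listed point, or the origin of a listed thing).
The state is a dict: "time_s": time; "joints": joint angles; "qd": joint speeds; "joint_torque": joint torques, N m; "tcp_pos": TCP position; "eef_rot": TCP orientation; "contact_force": force on the tool from outside, world axes, zero at the start; "moment": the same for the moment, N m; "gripper_width": finger opening in m.
Only numpy, scipy, OpenCV 4.12 (cv2) and the standard library are available. Lean on these libraries where they do the work, as an engineer would, in place of code of your own. Each camera call takes 0.05 s, during which the arm holds its last target.

TASK

The clear lid of the parts case falls shut by itself and a small pot stands on it. Move the pot upright into the empty tray beside the case and let go of it; then raise the lid by its pull bar to 45 degrees and keep holding it there, still, so that the compartments can be inspected: the job finishes with the gripper holding the lid up. Set the pot down, do not drop or tip it, and do not disturb the loupe, the dust blower or the tape dispenser.

Things in the scene. Friction and masses are not known exactly. Their poses are not given: they have to be found in the camera images.
- case: Assortment box of clear grey plastic with compartments, fixed to the bench, 105 (x) x 170 (y) x 35 mm high with the lid shut. Origin: centre of its underside. z up; its x axis runs from the front (where the pull bar is) to the hinge at the back. There is no catch to release.
- case_lid (a joint): Angle of the case's clear lid, rad: 0 shut (flat), grows as its front edge rises, 0.785 is 45 degrees, stop at 1.92. It swings freely and falls shut when let go at any angle below about 1.5. Less than 2 N up at the bar lifts it.
- lid_hinge (a point): Middle of the lid's hinge line, which runs along the case's y axis, at (54, 0, 33) mm in the case's frame. Does not move with the lid.
- pull_bar (a point): Middle of the lid's pull bar, moves with the lid: a round steel bar 10 mm thick, 88 mm long, along the case's y axis, on two straps 38 mm either side (63 mm free between). Lid shut, it lies at (-96, 0, 35) mm in the case's frame: 35 mm above the bench, gap of 35 mm to the case's front. It can turn between fingers that close across it (along the case's x), so the gripper may stay upright.
- pot: Small closed round pot with a screw lid, 52 mm across at its lid, 48 mm across its body, 50 mm high, about 60 g. Origin: centre of its underside, z up. It starts standing on the case's lid, whose top is 35 mm above the bench.
- tray: Shallow empty open wooden-coloured tray, fixed to the bench, 225 (x) x 132 (y) x 40 mm high outside, walls 4 mm thick, its floor 7 mm above the bench. Origin: centre of its underside, z up, its x axis along the long side.
- loupe: Bystander: black eye loupe 35 mm across, 27 mm high, origin at the centre of its underside.
- blower: Bystander: dark rubber dust blower, 55 mm across, 137 mm high, standing, origin at the centre of its underside.
- tape: Bystander: clear tape dispenser, 31 x 124 x 87 mm high, origin at the centre of its underside.
Things that resemble listed ones, but are neither listed nor needed, are in the scene too. What is shaped like the pot but purple is not meant.

How it is judged:
By the outcome, as a careful person would: the job done as asked, in the order asked, and still so for the second after the job is handed in, while the arm keeps its last pose, push and grip.
It also fails if it takes over 56 s, if anything falls off the work surface, if the arm or the gripper's body presses on something with over 40 N, if the wrist force passes 120 N, or if a joint passes its speed limit or range.

## Working session

There is one attempt and no reset: what is moved stays moved. The work goes in short steps, Python scripts to look and compute and a tool call to move; the robot and the scene stay as the last step left them, time stands still between calls to the robot, and variables do not carry over. Pictures are saved under pics/ and viewed, and the job is handed in when it is done.

Besides the shell and the picture viewer there is one more tool, called as a command line: name --pt "numbers of a row" for each row, then --argument value for the rest. drive_tool: Moves the arm, as the interface text tells. Its arguments: {"type":"object","properties":{"deltas":{"type":"array"},"claw":{"type":"number"},"squeeze":{"type":"number"}},"required":["deltas"]}

```bash
ls; mkdir -p pics
python3 - <<'E'
from plant import r, imaging
import cv2
print(r.get_state(), r.hold_point_z)
for n in ["scene","side","wrist"]:
    im=imaging.capture(n); cv2.imwrite(f"pics/{n}0.png",im[:,:,::-1])
    print(n,imaging.get_calibration(n))
E
```

```text
pics
{'time_s': 0.0, 'joints': array([-5.42540895e+01,  2.05900923e+01,  6.32987186e-01, -2.07282079e-02,
       -7.01360707e+01, -1.65063638e+01]), 'qd': array([ 0.00098484, -0.03266326,  0.0424603 , -0.01172395, -0.04526013,
        0.10220254]), 'joint_torque': array([-2.54631332e-04, -5.82707655e+01,  2.93075985e+01,  6.99760839e+00,
        7.22437195e-03, -1.06453458e-04]), 'tcp_pos': array([ 0.22222875, -0.63683834,  0.22562996]), 'eef_rot': array([-8.99051274e+01,  7.79310037e-03,  1.92324942e+01]), 'contact_force': array([-0.7201698 ,  0.03175137,  0.06997002]), 'moment': array([-0.04973426,  0.00219227, -0.012484  ]), 'gripper_width': 0.08776049343448598} 0.0188
scene {'mtx': array([[565.08930311,   0.        , 326.29289127],
       [  0.        , 565.08930311, 236.31091556],
       [  0.        ,   0.        ,   1.        ]]), 'R': array([[ 0.68907522, -0.72461   , -0.01075594],
       [-0.31795176, -0.28895551, -0.90300132],
       [ 0.6512158 ,  0.62565571, -0.42950311]]), 't': array([-0.39228567,  0.24539625,  0.90191021])}
side {'mtx': array([[500.62389519,   0.        , 317.50919179],
       [  0.        , 500.62389519, 230.38188998],
       [  0.        ,   0.        ,   1.        ]]), 'R': array([[-0.95288603, -0.30315842, -0.01015807],
       [-0.17773925,  0.58517974, -0.79118483],
       [ 0.24579864, -0.75210348, -0.61149275]]), 't': array([0.5773889 , 0.12626634, 0.92511228])}
wrist {'mtx': array([[416.04017985,   0.        , 316.61884638],
       [  0.        , 416.04017985, 241.55258789],
       [  0.        ,   0.        ,   1.        ]]), 'T_tool_cam': array([[ 1.05574371e-03,  9.50539914e-01,  3.10600639e-01,
        -8.43146680e-02],
       [-7.48982496e-04, -3.10599973e-01,  9.50540423e-01,
        -1.57828004e-01],
       [ 9.99999162e-01, -1.23616152e-03,  3.84023789e-04,
         6.20465650e-04],
       [ 0.00000000e+00,  0.00000000e+00,  0.00000000e+00,
         1.00000000e+00]])}
```

View pics/scene0.png

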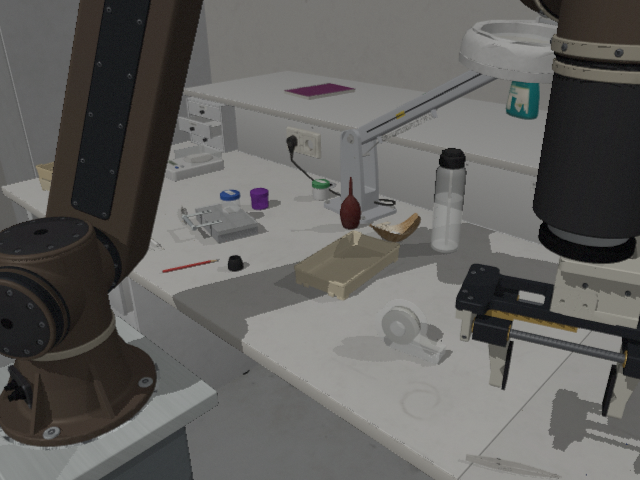

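View pics/side0.png

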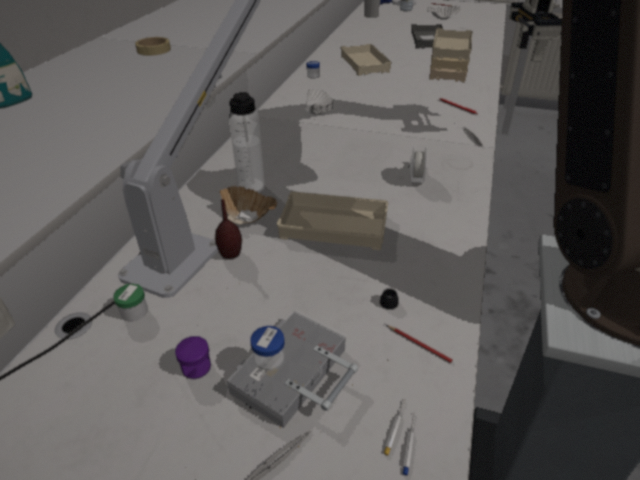

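View pics/wrist0.png

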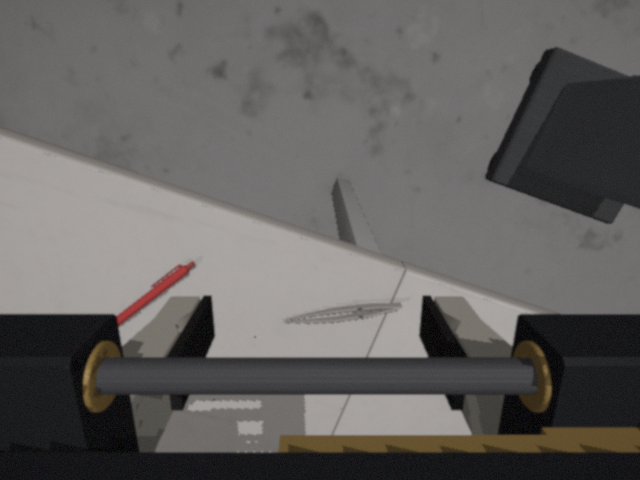

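The blue-lidded pot stands on the grey case: scene (230,198), side (267,343). Lookalikes are the purple pot at side (194,357), the green-lidded pot at side (130,300) and a far blue one at side (313,70). The tray beside the case is at scene (348,263), side (333,220), and other trays lie far off at side (365,58) and (450,50). My choice is the blue-lidded pot on the lid and the near tray.

```bash
cat > h.py <<'E'
import numpy as np, cv2
from plant import r, imaging
def P(n):
    c=imaging.get_calibration(n); return c["mtx"]@np.c_[c["R"],c["t"]], c
def proj(n,X):
    M,_=P(n); x=M@np.r_[X,1]; return x[:2]/x[2]
def ray(n,uv):
    _,c=P(n); d=c["R"].T@np.linalg.inv(c["mtx"])@np.r_[uv,1]; o=-c["R"].T@c["t"]; return o,d
def onz(n,uv,z):
    o,d=ray(n,uv); return o+d*(z-o[2])/d[2]
def tri(a,b):
    X=cv2.triangulatePoints(P("scene")[0],P("side")[0],np.float64(a).reshape(2,1),np.float64(b).reshape(2,1)).ravel(); return X[:3]/X[3]
E
python3 - <<'E'
from h import *
import json
np.set_printoptions(precision=4,suppress=True)
for n in ["scene","side"]:
    imaging.capture(n)
    for l in ["case","lid_hinge","pull_bar","pot","tray","loupe","blower","tape"]:
        for d in imaging.landmark_of(n,l)[:4]: 
            uv=np.array(d["position"]); print(n,l,round(d["score"],2),uv, "z0:",onz(n,uv,{"lid_hinge":.033,"pull_bar":.035,"pot":.035}.get(l,0)))
im=imaging.capture("side"); cv2.imwrite("pics/crop1.png",cv2.resize(im[280:430,150:400,::-1],None,fx=3,fy=3))
im=imaging.capture("scene"); cv2.imwrite("pics/crop2.png",cv2.resize(im[160:300,150:420,::-1],None,fx=2.9,fy=2.9))
print(r.get_state()["time_s"])
E
```

```text
scene case 0.78 [224.9 226.1] z0: [0.5452 0.3413 0.    ]
scene lid_hinge 0.88 [244.9 211.1] z0: [0.596  0.3181 0.033 ]
scene pull_bar 0.71 [194.3 223.8] z0: [0.4572 0.3441 0.035 ]
scene pot 0.69 [259.2 209.3] z0: [0.626  0.2958 0.035 ]
scene pot 0.6 [232.3 207.5] z0: [0.5862 0.3582 0.035 ]
scene tray 0.64 [348.3 273.1] z0: [ 0.5744 -0.0616  0.    ]
scene loupe 0.74 [190.5 222.3] z0: [0.4988 0.4287 0.    ]
scene loupe 0.73 [237.5 267.3] z0: [0.4268 0.1392 0.    ]
scene blower 0.68 [350.8 225.4] z0: [0.7684 0.1016 0.    ]
scene tape 0.59 [409.7 351.1] z0: [ 0.4384 -0.3249  0.    ]
side case 0.84 [290.7 369.5] z0: [0.5452 0.3336 0.    ]
side pull_bar 0.56 [339.3 386. ] z0: [0.4558 0.3641 0.035 ]
side pot 0.79 [269.1 358.9] z0: [0.5739 0.349  0.035 ]
side pot 0.67 [196.1 366.4] z0: [0.6763 0.3956 0.035 ]
side tray 0.73 [336.6 226.3] z0: [ 0.5792 -0.0553  0.    ]
side loupe 0.63 [386.1 303.2] z0: [0.4277 0.1434 0.    ]
side blower 0.72 [232.9 252.8] z0: [0.7604 0.0948 0.    ]
side tape 0.86 [413.6 175.2] z0: [ 0.4505 -0.3193  0.    ]
1.15
```

View pics/crop1.png

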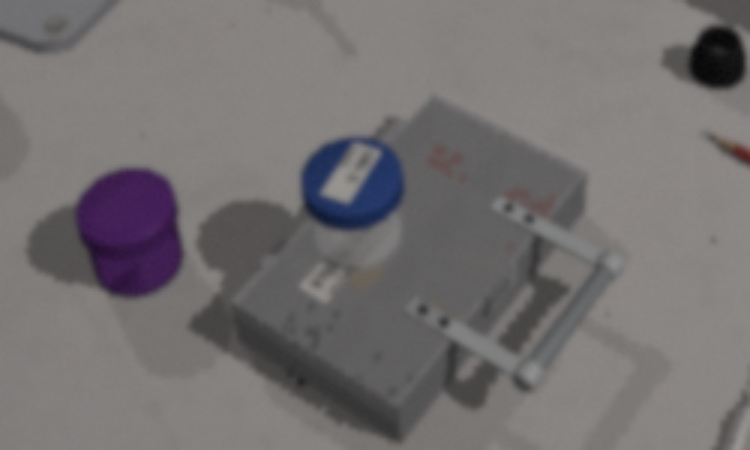

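View pics/crop2.png

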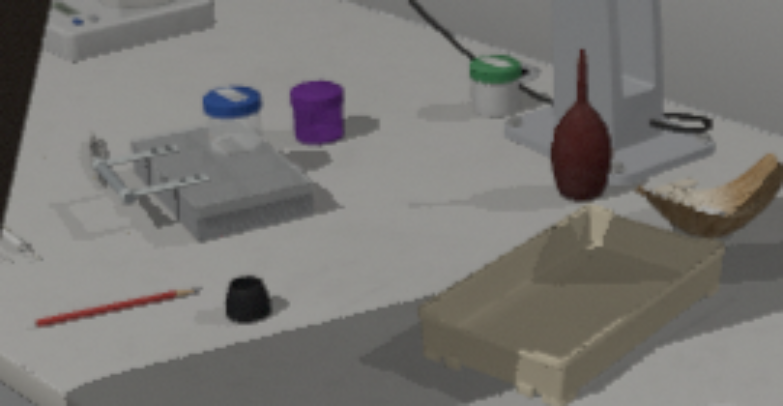

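```bash
python3 - <<'E'
from h import *
np.set_printoptions(precision=4,suppress=True)
f=lambda x,y:(150+x/3,280+y/3)
g=lambda x,y:(150+x/2.9,160+y/2.9)
for nm,p in dict(backR=(435,97),frontR=(587,177),backL=(237,300),frontL=(403,408)).items(): print("side",nm,onz("side",f(*p),.035))
for nm,p in dict(barR=(613,259),barL=(528,375)).items(): print("side",nm,onz("side",f(*p),.037))
for nm,p in dict(frontR=(200,218),backR=(312,190),frontL=(134,145)).items(): print("scene",nm,onz("scene",g(*p),.035))
print("bar tri",tri((194.3,223.8),(339.3,386)))
print("pot tri",tri((232.3,207.5),(269.1,358.9)))
# pot lid top centre at z=.085 ; colour blob
for n in ["side","scene"]:
    im=imaging.capture(n).astype(int); m=(im[:,:,2]>im[:,:,0]+40)&(im[:,:,2]>im[:,:,1]+25)
    N,lab,st,ce=cv2.connectedComponentsWithStats(m.astype(np.uint8))
    for i in range(1,N):
        if st[i,4]>60: print(n,st[i],ce[i],onz(n,ce[i],.079))
    for d in imaging.outline_of(n,"tray")[:2]:
        print(n,"tray",d["score"],d["bbox"])
# tray corner guesses
h=lambda x,y:(150+x/2.9,160+y/2.9)
for nm,p in dict(a=(423,305),b=(553,352),c=(722,240),d=(590,207)).items(): print("tray scene",nm,onz("scene",h(*p),.04))
E
python3 - <<'E'
from h import *
im=imaging.capture("side"); cv2.imwrite("pics/tray1.png",cv2.resize(im[160:280,250:420,::-1],None,fx=4.5,fy=4.5))
E
```

```text
side backR [0.5683 0.2446 0.035 ]
side frontR [0.47   0.2754 0.035 ]
side backL [0.6169 0.4031 0.035 ]
side frontL [0.5163 0.4344 0.035 ]
side barR [0.443  0.3248 0.037 ]
side barL [0.4651 0.4016 0.037 ]
scene frontR [0.4584 0.2448 0.035 ]
scene backR [0.5561 0.2196 0.035 ]
scene frontL [0.5119 0.4151 0.035 ]
bar tri [0.4613 0.3568 0.0277]
pot tri [0.5764 0.349  0.0385]
side [251 327  33  28 475] [268.0042 342.1747] [0.5713 0.3518 0.079 ]
side tray 0.74 [277.9, 189.3, 389.7, 252.1]
scene [220 190  19  11 137] [229.0219 195.4818] [0.567  0.3412 0.079 ]
scene tray 0.77 [297.5, 232.4, 400.1, 298.3]
scene tray 0.26 [188.2, 203.6, 256.7, 236.1]
tray scene a [ 0.4718 -0.005   0.04  ]
tray scene b [ 0.4851 -0.1202  0.04  ]
tray scene c [ 0.7034 -0.1003  0.04  ]
tray scene d [0.6802 0.0162 0.04  ]
```

View pics/tray1.png

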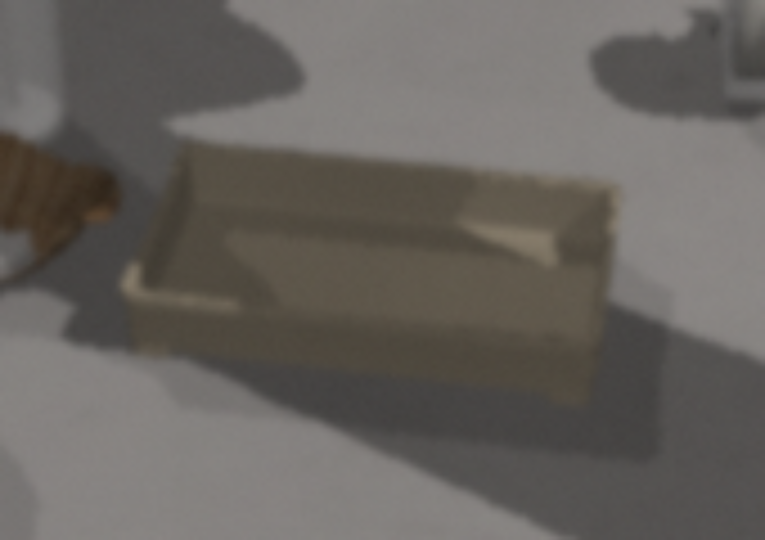

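Run:
```python
from h import *
np.set_printoptions(precision=4,suppress=True)
print("elbow",tri((349,134),(135,168)),"label",tri((399,114),(206,97)), "base",tri((368,206),(165,265)))
# boom direction: intersect ray of ring with boom line
for uv in [(440,92),(470,80),(500,66),(510,45)]:
    A=tri((349,134),(135,168));B=tri((399,114),(206,97));o,d=ray("scene",uv);d/=np.linalg.norm(d);u=(B-A)/np.linalg.norm(B-A)
    s=np.linalg.lstsq(np.c_[u,-d],o-A,rcond=None)[0]; print(uv,A+u*s[0],o+d*s[1])
print("bottle",tri((445,248),(250,188)),tri((452,152),(242,98)))
g=lambda x,y:(250+x/4.5,160+y/4.5)
for nm,p in dict(nearback=(130,285),farfront=(617,185),farback=(185,143),nearfront=(607,325)).items(): print(nm,onz("side",g(*p),.04))
```

```text
elbow [0.8665 0.1875 0.2192] label [0.8225 0.0034 0.2955] base [ 0.893   0.154  -0.0055]
(440, 92) [ 0.7904 -0.1306  0.3511] [ 0.7898 -0.1238  0.3673]
(470, 80) [ 0.7713 -0.2103  0.3841] [ 0.7705 -0.2021  0.4033]
(500, 66) [ 0.7543 -0.2813  0.4136] [ 0.753  -0.2707  0.4385]
(510, 45) [ 0.7468 -0.3127  0.4266] [ 0.7424 -0.2905  0.4777]
bottle [ 0.8276 -0.1465 -0.003 ] [ 0.8228 -0.1448  0.2338]
nearback [0.6842 0.0208 0.04  ]
farfront [ 0.4831 -0.1263  0.04  ]
farback [ 0.7009 -0.1001  0.04  ]
nearfront [ 0.4651 -0.014   0.04  ]
```

Case measurements agree: yaw about -17°, centre (0.545, 0.338), footprint 103 x 166 mm. The pot is at about (0.572, 0.348). The tray centre is (0.584, -0.054), yaw 9°. The lamp head is near (0.75, -0.3, 0.43), and a straight sweep stays clear of it.

drive_tool --pt "0.8 2.2 0.2 0 0 0" --pt "2 5.6 0.6 0 0 0" --pt "3.3 9.3 1 0 0 0" --pt "4.6 13 1 0 0 0" --pt "5.9 16.7 1 0 0 0" --pt "7.2 20.4 1 0 0 0" --pt "8.5 24.1 1 0 0 0" --pt "9.8 27.8 1 0 0 0"

```text
time_s: 2.07
tcp_pos: [0.3206, -0.3577, 0.2368]
eef_rot: [-90.0, -0.0, 19.2]
contact_force: [1.8, 0.8, 0.2]
gripper_width: 0.0876
```

drive_tool --pt "1.3 3.7 0 0 0 0" --pt "2.6 7.4 0 0 0 0" --pt "3.9 11.1 0 0 0 0" --pt "5.2 14.8 0 0 0 0" --pt "6.5 18.5 0 0 0 0" --pt "7.8 22.2 0 0 0 0" --pt "9.1 25.9 0 0 0 0" --pt "10.4 29.6 0 0 0 0"

```text
time_s: 2.73
tcp_pos: [0.4246, -0.0613, 0.2372]
eef_rot: [-90.0, -0.1, 19.3]
contact_force: [0.7, -1.3, 0.5]
gripper_width: 0.0877
```

drive_tool --pt "1.3 3.7 0 0 0 0" --pt "2.6 7.4 0 0 0 0" --pt "3.9 11.1 0 0 0 0" --pt "5.2 14.8 0 0 0 0" --pt "6.5 18.5 0 0 0 0" --pt "7.8 22.2 0 0 0 0" --pt "9.1 25.9 0 0 0 0" --pt "10.4 29.6 0 0 0 0"

```text
time_s: 3.4
tcp_pos: [0.5287, 0.2348, 0.2368]
eef_rot: [-90.0, -0.0, 19.3]
contact_force: [0.1, 0.0, 0.1]
gripper_width: 0.0874
```

drive_tool --pt "1 3 -0.5 0 0 0" --pt "2 6 -1 0 0 0" --pt "3 9 -2 0 0 0" --pt "3.5 11 -3 0 0 0" --pt "3.5 11 -3 0 0 0" --pt "3.5 11 -3 0 0 0" --pt "3.5 11 -3 0 0 0" --pt "3.5 11 -3 0 0 0"

```text
time_s: 4.07
tcp_pos: [0.5635, 0.3421, 0.2073]
eef_rot: [-90.0, -0.0, 19.2]
contact_force: [0.0, -0.2, 0.6]
gripper_width: 0.0874
```

```bash
cat >> h.py <<'E'
from scipy.spatial.transform import Rotation
def wcam():
    s=r.get_state(); T=np.eye(4); T[:3,:3]=Rotation.from_euler("xyz",s["eef_rot"],degrees=True).as_matrix(); T[:3,3]=s["tcp_pos"]
    c=imaging.get_calibration("wrist"); return T@c["T_tool_cam"], c["mtx"]
def wonz(W,uv,z):
    T,K=W; d=T[:3,:3]@np.linalg.inv(K)@np.r_[uv,1]; o=T[:3,3]; return o+d*(z-o[2])/d[2]
def wproj(W,X):
    T,K=W; p=K@(T[:3,:3].T@(np.array(X)-T[:3,3])); return p[:2]/p[2]
E
python3 - <<'E'
from h import *
np.set_printoptions(precision=4,suppress=True)
W=wcam(); im=imaging.capture("wrist"); cv2.imwrite("pics/w1.png",im[:,:,::-1])
zs={"lid_hinge":.033,"pull_bar":.035,"pot":.035}
for l in ["pot","case","pull_bar","lid_hinge"]:
    for d in imaging.landmark_of("wrist",l)[:3]: print(l,round(d["score"],2),d["position"],wonz(W,d["position"],zs.get(l,0)))
E
```

```text
pot 0.95 [317.9, 229.1] [0.5751 0.3482 0.035 ]
case 0.72 [317.8, 185.9] [0.5472 0.3385 0.    ]
pull_bar 0.76 [394.5, 91.1] [0.4549 0.3668 0.035 ]
lid_hinge 0.81 [280.0, 244.6] [0.5989 0.3227 0.033 ]
```

View pics/w1.png

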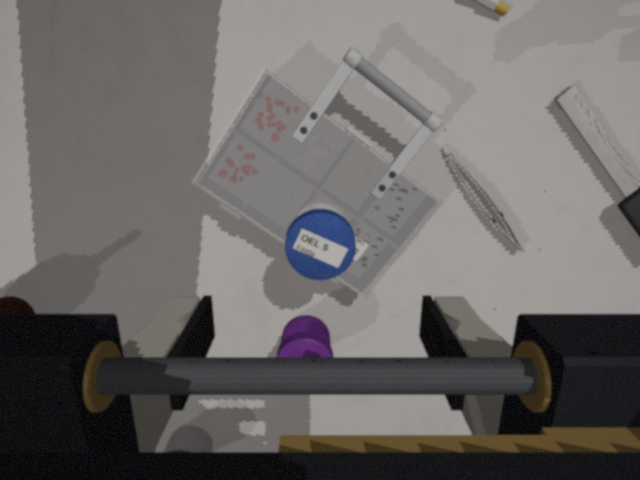

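The wrist view shows the blue pot lid at (321,245) on the case's back-left half. The purple pot is at (305,340) and the pull bar runs from (352,57) to (434,121).

Run:
```python
from h import *
np.set_printoptions(precision=4,suppress=True)
W=wcam()
print("pot lid",wonz(W,(321,245),.085), "left/right edges",wonz(W,(285,245),.085),wonz(W,(357,245),.085))
print("purple top",wonz(W,(305,337),.05),"bar ends",wonz(W,(353,57),.037),wonz(W,(433,121),.037))
```

```text
pot lid [0.5716 0.3492 0.085 ] left/right edges [0.58   0.3251 0.085 ] [0.5632 0.3734 0.085 ]
purple top [0.6661 0.3682 0.05  ] bar ends [0.4435 0.3294 0.037 ] [0.4653 0.4025 0.037 ]
```

drive_tool --pt "1 0.6 -1 0 0 0" --pt "1 0.6 -3.5 0 0 0" --pt "1 0.6 -6.5 0 0 0" --pt "1 0.6 -9.5 0 0 0" --pt "1 0.6 -12.5 0 0 0" --pt "1 0.6 -14.5 0 0 0" --pt "1 0.6 -15.6 0 0 0" --pt "1 0.6 -15.6 0 0 0"

```text
time_s: 4.98
tcp_pos: [0.5723, 0.3474, 0.048]
eef_rot: [-90.1, 0.2, 19.2]
contact_force: [-0.6, -0.6, 0.2]
gripper_width: 0.0876
```

drive_tool --pt "0 0 0 0 0 0" --pt "0 0 0 0 0 0" --pt "0 0 0 0 0 0" --pt "0 0 0 0 0 0" --pt "0 0 0 0 0 0" --pt "0 0 0 0 0 0" --pt "0 0 0 0 0 0" --pt "0 0 0 0 0 0" --claw 0.4 --squeeze 12

```text
time_s: 5.65
tcp_pos: [0.5735, 0.3488, 0.051]
eef_rot: [-90.0, -0.0, 19.2]
contact_force: [-0.3, -0.5, 2.3]
gripper_width: 0.0475
```

drive_tool --pt "0 0 0.3 0 0 0" --pt "0 0 0.8 0 0 0" --pt "0 0 1.5 0 0 0" --pt "0 0 2.5 0 0 0" --pt "0 0 4 0 0 0" --pt "0 0 6 0 0 0" --pt "0 0 8 0 0 0" --pt "0 0 9 0 0 0" --claw 0.4

```text
time_s: 6.32
tcp_pos: [0.5745, 0.3495, 0.1443]
eef_rot: [-89.9, -0.2, 19.3]
contact_force: [0.5, 0.8, 0.4]
gripper_width: 0.0475
```

Run:
```python
from h import *
im=imaging.capture("side"); cv2.imwrite("pics/s2.png",im[:,:,::-1])
im=imaging.capture("wrist"); cv2.imwrite("pics/w2.png",im[:,:,::-1])
```

```text
(no output)
```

View pics/s2.png

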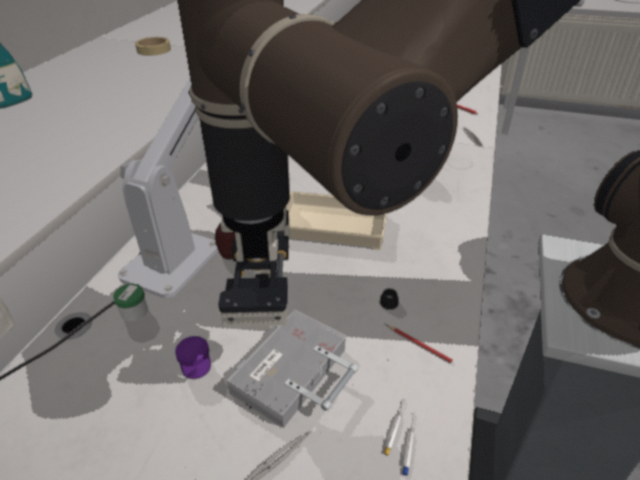

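View pics/w2.png

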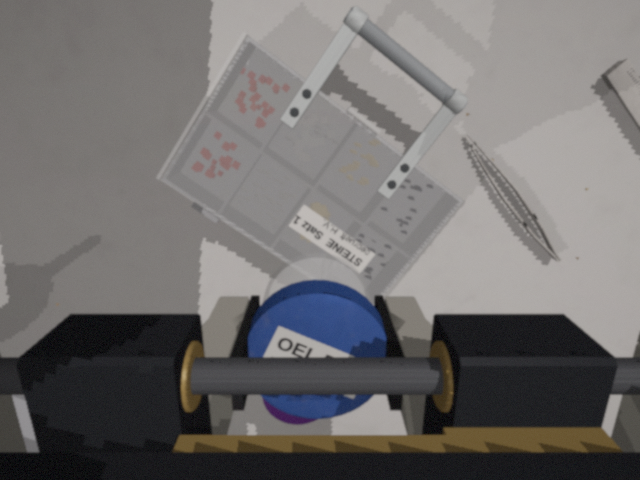

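Pot is held upright between the pads; case lid is clear. Carrying it to the tray now, turning to the yaw needed later for the bar (73°).

drive_tool --pt "0 -0.7 0.5 0 0 0.03" --pt "0 -2 1 0 0 0.08" --pt "0 -4 1 0 0 0.15" --pt "0 -6.5 1 0 0 0.24" --pt "0.2 -9.5 1 0 0 0.33" --pt "0.3 -12.5 1 0 0 0.42" --pt "0.4 -15.5 1 0 0 0.51" --pt "0.5 -18.5 1 0 0 0.6"

```text
time_s: 7.08
tcp_pos: [0.5775, 0.1621, 0.1493]
eef_rot: [-89.9, 0.1, 53.9]
contact_force: [0.4, 0.1, -0.6]
gripper_width: 0.0479
```

drive_tool --pt "0.1 -3 0 0 0 0.09" --pt "0.2 -6 0 0 0 0.18" --pt "0.3 -9.5 0 0 0 0.26" --pt "0.4 -13 0 0 0 0.32" --pt "0.5 -16.5 0 0 0 0.34" --pt "0.6 -19.5 0 0 0 0.34" --pt "0.6 -21.5 0 0 0 0.34" --pt "0.6 -21.8 0 0 0 0.34"

```text
time_s: 7.75
tcp_pos: [0.5832, -0.0574, 0.1493]
eef_rot: [-89.9, 0.1, 72.9]
contact_force: [0.4, 0.3, -1.1]
gripper_width: 0.0473
```

Run:
```python
from h import *
np.set_printoptions(precision=4,suppress=True)
W=wcam(); im=imaging.capture("wrist"); cv2.imwrite("pics/w3.png",im[:,:,::-1])
im=imaging.capture("scene"); cv2.imwrite("pics/c3.png",im[:,:,::-1])
print(r.get_state()["tcp_pos"],r.get_state()["eef_rot"],r.get_state()["contact_force"])
```

```text
[ 0.5837 -0.0553  0.1495] [-89.9141   0.029   72.9665] [-0.1636  0.1094  0.1012]
```

View pics/w3.png

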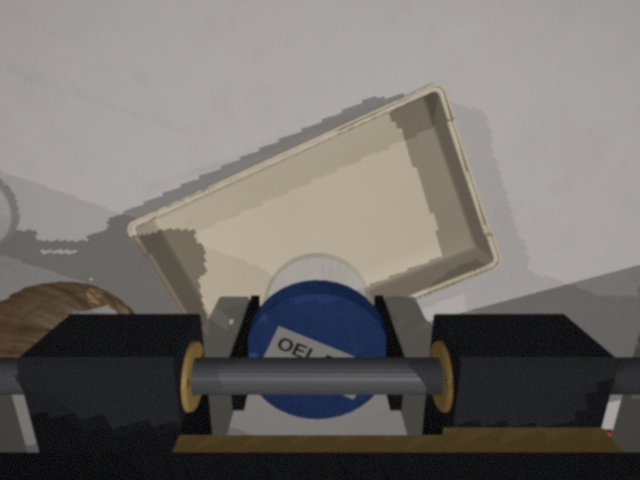

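View pics/c3.png

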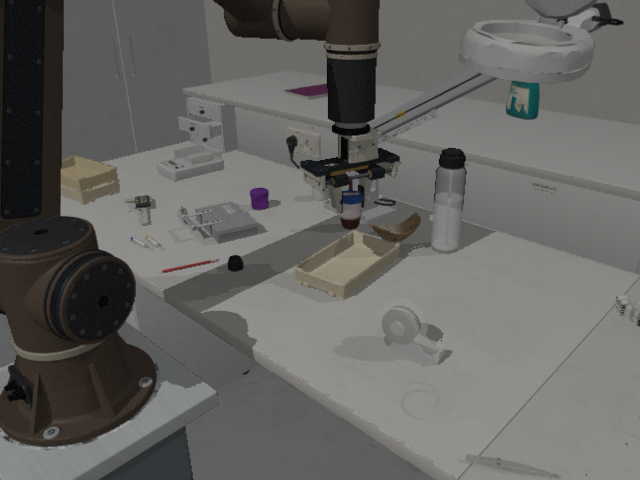

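The scene shows the pot held upright above the tray. The wrist view gives the tray rim corners (435,90), (495,262) and (132,228), so I'll check the centre from those.

Run:
```python
from h import *
np.set_printoptions(precision=4,suppress=True)
W=wcam()
a,b,c=[wonz(W,p,.04) for p in [(435,90),(495,262),(132,228)]]
print(a,b,c,np.linalg.norm(a-b),np.linalg.norm(a-c),(b+c)/2)
print("pot lid", [wonz(W,(318,347),z) for z in (.175,.185)])
```

```text
[ 0.4878 -0.1229  0.04  ] [ 0.4716 -0.0016  0.04  ] [ 0.6996 -0.0974  0.04  ] 0.12244853263271638 0.21338933443948532 [ 0.5856 -0.0495  0.04  ]
pot lid [array([ 0.5833, -0.0553,  0.175 ]), array([ 0.5815, -0.0614,  0.185 ])]
```

drive_tool --pt "0 0 -1 0 0 0" --pt "0 0 -3 0 0 0" --pt "0 0 -5.5 0 0 0" --pt "0 0 -8 0 0 0" --pt "0 0 -10 0 0 0" --pt "0 0 -11.5 0 0 0" --pt "0 0 -12.2 0 0 0" --pt "0 0 -12.4 0 0 0"

```text
time_s: 8.52
tcp_pos: [0.5832, -0.0534, 0.0244]
eef_rot: [-89.8, 0.1, 73.2]
contact_force: [0.3, 0.4, -1.0]
gripper_width: 0.0475
```

drive_tool --pt "0 0 -0.1 0 0 0" --pt "0 0 -0.2 0 0 0" --pt "0 0 -0.3 0 0 0" --pt "0 0 -0.4 0 0 0" --pt "0 0 -0.4 0 0 0" --pt "0 0 -0.4 0 0 0" --pt "0 0 -0.4 0 0 0" --pt "0 0 -0.4 0 0 0"

```text
time_s: 9.18
tcp_pos: [0.5851, -0.0541, 0.0235]
eef_rot: [-90.1, -0.0, 73.1]
contact_force: [-1.6, 1.4, 6.1]
gripper_width: 0.0476
```

Contact felt (+6 N), so the pot is on the floor. Releasing.

drive_tool --pt "0 0 0 0 0 0" --pt "0 0 0.1 0 0 0" --pt "0 0 0.1 0 0 0" --pt "0 0 0.1 0 0 0" --pt "0 0 0.1 0 0 0" --pt "0 0 0.1 0 0 0" --pt "0 0 0.1 0 0 0" --pt "0 0 0.1 0 0 0" --claw 0.78

```text
time_s: 9.85
tcp_pos: [0.5844, -0.0543, 0.0235]
eef_rot: [-90.0, 0.0, 73.1]
contact_force: [0.6, 0.7, -0.2]
gripper_width: 0.0685
```

drive_tool --pt "0 0 0.5 0 0 0" --pt "0 0 1.5 0 0 0" --pt "0 0 3 0 0 0" --pt "0 0 5 0 0 0" --pt "0 0 7.5 0 0 0" --pt "0 0 10 0 0 0" --pt "0 0 12 0 0 0" --pt "0 0 13 0 0 0"

```text
time_s: 10.52
tcp_pos: [0.5858, -0.0542, 0.1577]
eef_rot: [-90.3, -0.1, 73.1]
contact_force: [1.6, -0.4, -0.3]
gripper_width: 0.0685
```

Run:
```python
from h import *
np.set_printoptions(precision=4,suppress=True)
W=wcam(); im=imaging.capture("wrist"); cv2.imwrite("pics/w4.png",im[:,:,::-1])
im=imaging.capture("scene"); cv2.imwrite("pics/c4.png",cv2.resize(im[150:310,170:440,::-1],None,fx=2.9,fy=2.9))
```

```text
(no output)
```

View pics/w4.png

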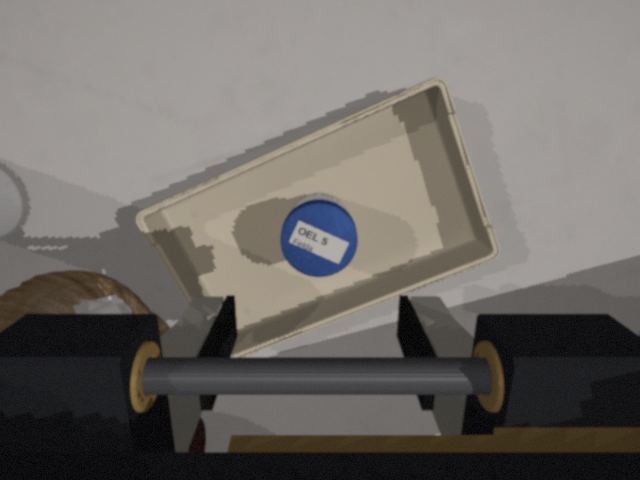

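View pics/c4.png

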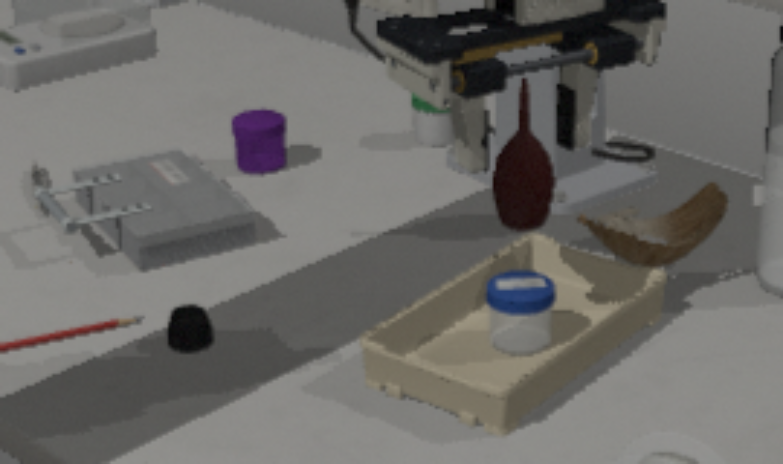

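Pot stands upright in the tray, the bystanders are unmoved. On to the bar.

drive_tool --pt "-0.6 2 0 0 0 0" --pt "-1.6 5.2 0 0 0 0" --pt "-2.7 9 0 0 0 0" --pt "-3.9 12.8 0 0 0 0" --pt "-5.1 16.6 0 0 0 0" --pt "-6.3 20.4 0 0 0 0" --pt "-7.5 24.2 0 0 0 0" --pt "-8.6 28 0 0 0 0" --claw 0.31

```text
time_s: 11.28
tcp_pos: [0.4968, 0.227, 0.1526]
eef_rot: [-89.9, 0.1, 73.1]
contact_force: [1.4, -0.3, -0.1]
gripper_width: 0.0279
```

drive_tool --pt "-1.2 3.8 0 0 0 0" --pt "-2.4 7.4 0 0 0 0" --pt "-3.5 10.5 0 0 0 0" --pt "-4.2 13 0 0 0 0" --pt "-4.4 14.1 0 0 0 0" --pt "-4.4 14.1 0 0 0 0" --pt "-4.4 14.1 0 0 0 0" --pt "-4.4 14.1 0 0 0 0"

```text
time_s: 11.95
tcp_pos: [0.4543, 0.3656, 0.1528]
eef_rot: [-90.0, 0.1, 73.1]
contact_force: [-0.3, -0.4, -0.4]
gripper_width: 0.0271
```

Run:
```python
from h import *
np.set_printoptions(precision=4,suppress=True)
W=wcam(); im=imaging.capture("wrist"); cv2.imwrite("pics/w5.png",im[:,:,::-1])
for l in ["pull_bar","lid_hinge","case"]:
    for d in imaging.landmark_of("wrist",l)[:2]: print(l,round(d["score"],2),d["position"],wonz(W,d["position"],{"pull_bar":.035,"case":0}.get(l,.033)))
print(r.get_state()["tcp_pos"],r.get_state()["eef_rot"])
print("exp bar px",wproj(W,(.4545,.366,.035)))
```

```text
pull_bar 0.76 [314.3, 230.8] [0.4552 0.3635 0.035 ]
lid_hinge 0.56 [100.7, 234.6] [0.5987 0.3231 0.033 ]
case 0.64 [189.7, 222.4] [0.5486 0.3387 0.    ]
[0.4548 0.3657 0.1536] [-89.9961   0.0032  73.0222]
exp bar px [316.2977 233.8141]
```

View pics/w5.png

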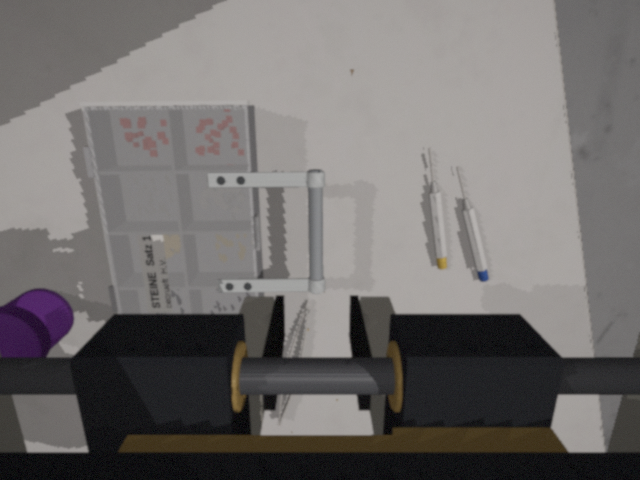

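Bar is centred at (316,232), aligned with the fingers' closing plane, matching prediction (316,234). Descending.

drive_tool --pt "0 0 -1 0 0 0" --pt "0 0 -3.5 0 0 0" --pt "0 0 -6.5 0 0 0" --pt "0 0 -9 0 0 0" --pt "0 0 -11 0 0 0" --pt "0 0 -12.5 0 0 0" --pt "0 0 -13.4 0 0 0" --pt "0 0 -13.4 0 0 0"

```text
time_s: 12.82
tcp_pos: [0.4536, 0.3651, 0.0172]
eef_rot: [-89.9, 0.2, 73.1]
contact_force: [0.0, -0.4, -0.5]
gripper_width: 0.0273
```

drive_tool --pt "0 0 0 0 0 0" --pt "0 0 0 0 0 0" --pt "0 0 0 0 0 0" --pt "0 0 0 0 0 0" --pt "0 0 0 0 0 0" --pt "0 0 0 0 0 0" --pt "0 0 0 0 0 0" --pt "0 0 0 0 0 0" --claw 0.03 --squeeze 15

```text
time_s: 13.48
tcp_pos: [0.4556, 0.3672, 0.0208]
eef_rot: [-90.1, -0.1, 73.1]
contact_force: [5.4, -1.8, -1.0]
gripper_width: 0.0092
```

drive_tool --pt "0.1 0 0.4 0 0 0" --pt "0.2 -0.05 1.2 0 0 0" --pt "0.25 -0.1 2.1 0 0 0" --pt "0.4 -0.1 2.9 0 0 0" --pt "0.55 -0.15 3.6 0 0 0" --pt "0.8 -0.2 4.4 0 0 0" --pt "1.0 -0.3 5.1 0 0 0" --pt "1.3 -0.4 5.8 0 0 0"

```text
time_s: 14.15
tcp_pos: [0.4673, 0.3634, 0.0786]
eef_rot: [-90.0, -0.1, 73.1]
contact_force: [-5.3, 6.2, 1.1]
gripper_width: 0.0094
```

Run:
```python
from h import *
im=imaging.capture("wrist"); cv2.imwrite("pics/w6.png",im[:,:,::-1])
im=imaging.capture("side"); cv2.imwrite("pics/s6.png",cv2.resize(im[230:430,150:420,::-1],None,fx=2.9,fy=2.9))
print(r.get_state())
```

```text
{'time_s': 14.25, 'joints': array([ 5.67301889e+01,  2.04863838e+01, -2.06387169e+01, -5.94643488e-02,
       -4.87767752e+01, -7.36019793e+01]), 'qd': array([ 0.34015234,  0.66818455, -0.81945067, -0.33999452,  1.45792283,
       -0.40896731]), 'joint_torque': array([ -4.42363277, -51.76376581,  22.38494754,   7.2470212 ,
        -0.84978277,   0.06212908]), 'tcp_pos': array([0.46747945, 0.36339693, 0.07924958]), 'eef_rot': array([-89.98472591,  -0.10676364,  73.08904692]), 'contact_force': array([-4.82411692,  5.12264663,  0.56434041]), 'moment': array([ 2.02225530e+00,  1.92113283e+00, -1.44878682e-03]), 'gripper_width': 0.009187871116040075}
```

View pics/s6.png

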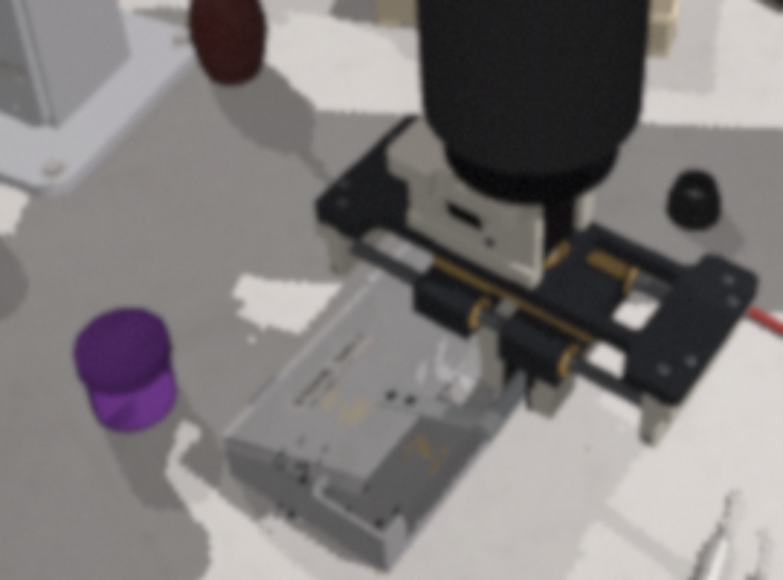

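View pics/w6.png

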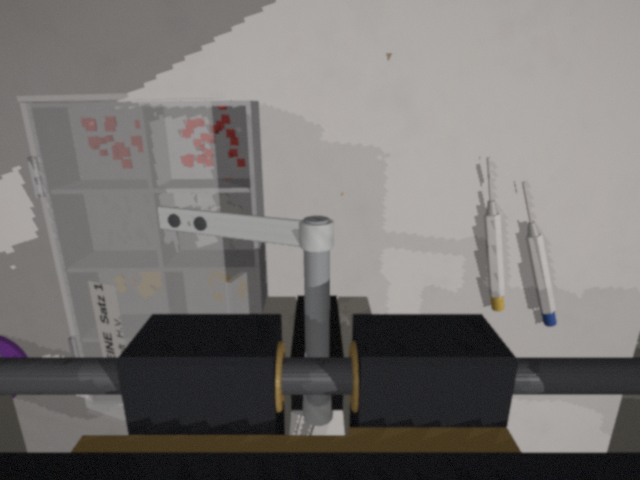

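Lid is rising with the grip, and forces are small. Continuing the arc.

drive_tool --pt "0.3 -0.1 0.7 0 0 0" --pt "0.65 -0.2 1.4 0 0 0" --pt "1.0 -0.3 2.1 0 0 0" --pt "1.45 -0.45 2.8 0 0 0" --pt "1.9 -0.6 3.4 0 0 0" --pt "2.4 -0.75 4.0 0 0 0" --pt "2.75 -0.85 4.4 0 0 0" --pt "3.0 -0.9 4.7 0 0 0"

```text
time_s: 14.92
tcp_pos: [0.497, 0.3547, 0.1264]
eef_rot: [-90.0, -0.1, 73.1]
contact_force: [-7.6, 5.6, 6.4]
gripper_width: 0.0091
```

Run:
```python
from h import *
np.set_printoptions(precision=4,suppress=True)
W=wcam(); im=imaging.capture("wrist"); cv2.imwrite("pics/w7.png",im[:,:,::-1])
s=r.get_state(); print(s["tcp_pos"],s["contact_force"],s["moment"],s["gripper_width"])
im=imaging.capture("side"); cv2.imwrite("pics/s7.png",cv2.resize(im[230:430,150:420,::-1],None,fx=2.9,fy=2.9))
im=imaging.capture("scene"); cv2.imwrite("pics/c7.png",im[:,:,::-1])
```

```text
[0.4974 0.3546 0.1268] [-7.3946  3.5179  9.682 ] [ 1.7798  3.2644 -0.0306] 0.009355931227791622
```

View pics/s7.png

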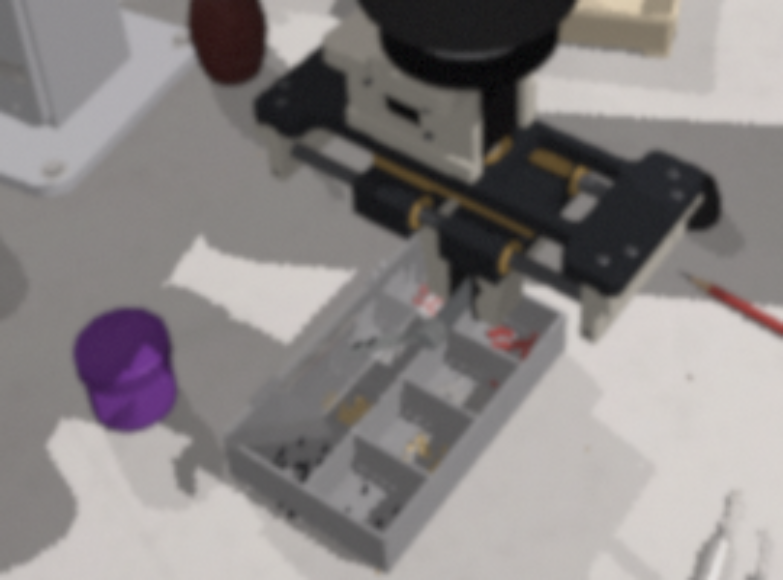

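View pics/w7.png

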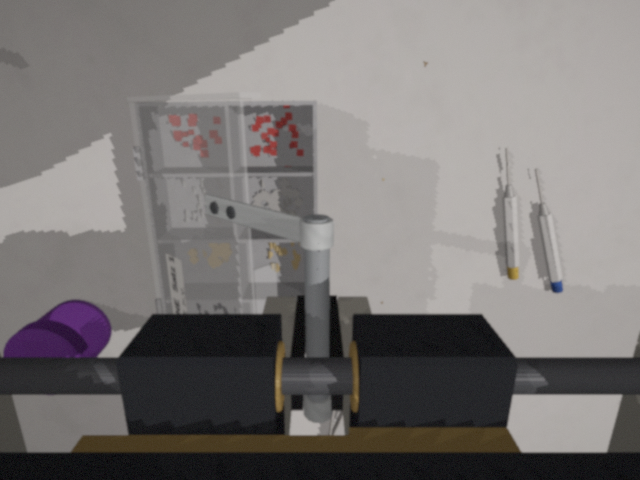

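View pics/c7.png

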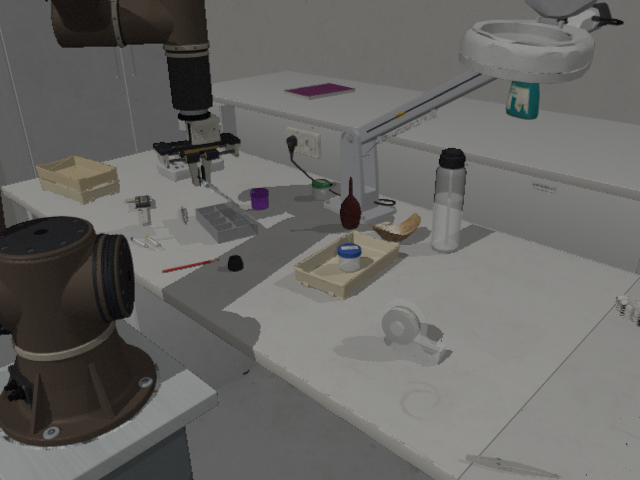

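The lid is up near 45° and the compartments are visible. The pot stands upright in the tray at scene (349,257), and the loupe, blower and tape are in place. I'll check the angle independently from the screw positions on the strap.

Run:
```python
from h import *
from scipy.optimize import least_squares
np.set_printoptions(precision=4,suppress=True)
K=imaging.get_calibration("wrist")["mtx"];TC=imaging.get_calibration("wrist")["T_tool_cam"]
def mk(p,e):
    T=np.eye(4);T[:3,:3]=Rotation.from_euler("xyz",e,degrees=True).as_matrix();T[:3,3]=p;return T@TC,K
Ws={5:mk([.4548,.3657,.1536],[-90,0,73.02]),6:mk([.4675,.3634,.0792],[-90,-.1,73.09]),7:mk([.4974,.3546,.1268],[-90,-.1,73.1])}
boxes={5:(205,165,260,197),6:(155,200,225,240),7:(198,195,250,225)}
px={}
for k,(x0,y0,x1,y1) in boxes.items():
    g=cv2.imread(f"pics/w{k}.png",0)[y0:y1,x0:x1]
    m=(g<85).astype(np.uint8); N,_,st,ce=cv2.connectedComponentsWithStats(m)
    c=[(ce[i]+[x0,y0],st[i,4]) for i in range(1,N) if st[i,4]>6]; print(k,[(np.round(a,1),b) for a,b in c]); px[k]=c
    cv2.imwrite(f"pics/z{k}.png",cv2.resize(cv2.imread(f"pics/w{k}.png")[y0:y1,x0:x1],None,fx=6,fy=6))
```

```text
5 [(array([220.4, 180.2]), np.int32(35)), (array([240.4, 180. ]), np.int32(34))]
6 [(array([173.8, 220.4]), np.int32(102)), (array([199.5, 223.2]), np.int32(114))]
7 [(array([213.5, 207.5]), np.int32(73)), (array([230.1, 212.2]), np.int32(80))]
```

Run:
```python
from h import *
from scipy.optimize import least_squares
np.set_printoptions(precision=4,suppress=True)
K=imaging.get_calibration("wrist")["mtx"];TC=imaging.get_calibration("wrist")["T_tool_cam"]
def mk(p,e):
    T=np.eye(4);T[:3,:3]=Rotation.from_euler("xyz",e,degrees=True).as_matrix();T[:3,3]=p;return T@TC,K
Ws={5:mk([.4548,.3657,.1536],[-90,0,73.02]),6:mk([.4675,.3634,.0792],[-90,-.1,73.09]),7:mk([.4974,.3546,.1268],[-90,-.1,73.1])}
px={5:[(220.4,180.2),(240.4,180)],6:[(173.8,220.4),(199.5,223.2)],7:[(213.5,207.5),(230.1,212.2)]}
a=np.radians(-17);ex=np.array([np.cos(a),np.sin(a),0]);ey=np.array([-np.sin(a),np.cos(a),0]);ez=np.array([0,0,1.])
def res(p,H,h):
    r1,r2,y,t6,t7=p; out=[]
    for k,t in((5,0),(6,t6),(7,t7)):
        for rr,u in zip((r1,r2),px[k]):
            X=H+ey*y+ex*(-rr*np.cos(t)+h*np.sin(t))+ez*(rr*np.sin(t)+h*np.cos(t))
            out+=list(wproj(Ws[k],X)-u)
    return np.array(out)
for H in [(.5985,.3225),(.6005,.322),(.5965,.323)]:
  for h in (.002,.005):
    s=least_squares(res,[.09,.08,-.038,.4,.78],args=(np.r_[H,.033],h),x_scale=[.01,.01,.01,.1,.1])
    print(H,h,s.x[:3],np.degrees(s.x[3:]),np.sqrt(np.mean(s.fun**2)))
```

```text
(0.5985, 0.3225) 0.002 [ 0.0858  0.0992 -0.0377] [23.8574 45.8884] 0.3421382137635063
(0.5985, 0.3225) 0.005 [ 0.0867  0.0997 -0.038 ] [22.5415 44.344 ] 0.18926459923151423
(0.6005, 0.322) 0.002 [ 0.0879  0.1012 -0.0379] [23.4766 45.2195] 0.3800154542198772
(0.6005, 0.322) 0.005 [ 0.0888  0.1017 -0.0382] [22.1937 43.7143] 0.2244989726464924
(0.5965, 0.323) 0.002 [ 0.0837  0.0972 -0.0375] [24.2521 46.5815] 0.3413143546305368
(0.5965, 0.323) 0.005 [ 0.0846  0.0977 -0.0378] [22.9015 44.996 ] 0.21644654519722212
```

All estimates put the lid at 44–46°. I'll ease the small radial preload outward by about 1 mm and check that it holds still.

drive_tool --pt "-0.05 0 0.05 0 0 0" --pt "-0.1 0.03 0.1 0 0 0" --pt "-0.1 0.03 0.1 0 0 0" --pt "-0.1 0.03 0.1 0 0 0" --pt "-0.1 0.03 0.1 0 0 0" --pt "-0.1 0.03 0.1 0 0 0" --pt "-0.1 0.03 0.1 0 0 0" --pt "-0.1 0.03 0.1 0 0 0" --squeeze 25

```text
time_s: 15.73
tcp_pos: [0.4966, 0.3548, 0.1261]
eef_rot: [-90.0, -0.1, 73.1]
contact_force: [-2.0, 5.6, 2.0]
gripper_width: 0.0092
```

drive_tool --pt "0 0 0 0 0 0" --pt "0 0 0 0 0 0" --pt "0 0 0 0 0 0" --pt "0 0 0 0 0 0" --pt "0 0 0 0 0 0" --pt "0 0 0 0 0 0" --pt "0 0 0 0 0 0" --pt "0 0 0 0 0 0"

```text
time_s: 16.4
tcp_pos: [0.4966, 0.3548, 0.1261]
eef_rot: [-90.0, -0.1, 73.1]
contact_force: [-0.9, 5.8, 1.7]
gripper_width: 0.009
```

Run:
```python
from h import *
np.set_printoptions(precision=4,suppress=True)
im=imaging.capture("wrist"); cv2.imwrite("pics/w8.png",im[:,:,::-1])
s=r.get_state(); print(s["time_s"],s["tcp_pos"],s["contact_force"],s["qd"],s["gripper_width"])
x0,y0,x1,y1=198,190,255,228
g=cv2.cvtColor(im,cv2.COLOR_RGB2GRAY)[y0:y1,x0:x1]
N,_,st,ce=cv2.connectedComponentsWithStats((g<85).astype(np.uint8)); print([(ce[i]+[x0,y0],st[i,4]) for i in range(1,N) if st[i,4]>6])
imaging.capture("scene")
for l in ["pot","loupe","blower","tape","tray"]:
    print(l,[(round(d["score"],2),d["position"]) for d in imaging.landmark_of("scene",l)[:3]])
```

```text
16.45 [0.4966 0.3548 0.1261] [-2.1941  5.3326  1.281 ] [ 0.0105 -0.0279  0.0121 -0.0726  0.0446 -0.0177] 0.008786139610614177
[(array([213.169 , 207.5211]), np.int32(71)), (array([229.5584, 212.1039]), np.int32(77))]
pot [(0.95, [257.9, 207.3]), (0.87, [346.6, 266.0]), (0.16, [410.0, 349.2])]
loupe [(0.67, [353.5, 268.8])]
blower [(0.97, [349.1, 225.4]), (0.42, [226.0, 225.4])]
tape [(0.96, [408.5, 350.5])]
tray [(0.92, [351.4, 269.4])]
```

View pics/w8.png

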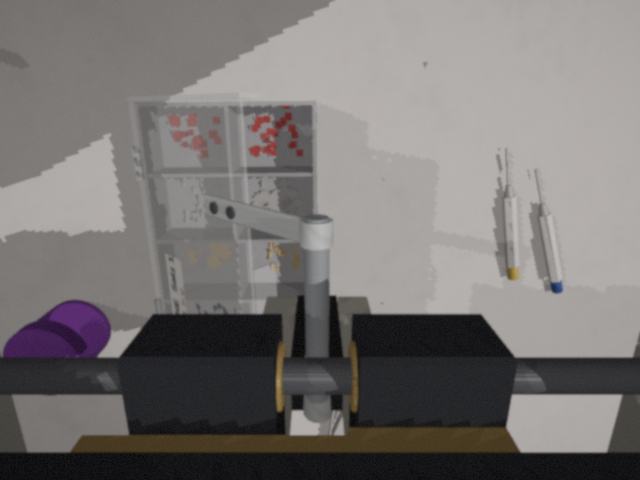

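The last wrist picture shows the bar gripped at (316,340) and the lid still, with forces below 6 N. Handing in.

Run:
```python
from h import *
print(r.close_job())
```

```text
the job is handed in; nothing more can be done
None
```

I moved the blue-lidded pot upright into the tray and let go of it. I then raised the lid by its pull bar to about 45° and handed the job in at about 16.5 s with the gripper still holding it.

- **Pot:** it touched the tray floor with about 6 N before I opened the gripper. Pictures after release show it upright near the tray centre.
- **Lid angle:** the tool height gave 45.6°, the tool's horizontal travel 44.1°, and the strap screws in the wrist picture 43.7–46.6°. I did not measure the angle again after the last 1 mm easing move. The strap screws shifted less than 1 pixel in that move.
- **Holding still:** the arm was at rest, the grip was 25 N on the bar (9 mm opening), and the wrist force was below 6 N.
- **Bystanders:** the blower and tape were found within about 2 pixels of where they started.
- **Check that disagreed:** in the last scene picture the network reported the loupe at (353,269), which is on the pot and tray, not the loupe. In the scene picture taken with the lid up, the loupe stood at its original spot, about (235,263).

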